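# Shut the glaze carton and pick out the full tin by feel

## Task

Fold the carton's flap shut so that its tab drops in behind the front rim, then heft the three identical glaze tins to feel which is heaviest. Stand the two lighter tins upright on top of the shut carton, and finish holding the heaviest one up in the gripper, upright and still, its underside at least 15 cm above the table: do not put it down, the job ends while you hold it. Tip no tin over, and leave the brush pot, the plates and the spatula where they are.

Things in the scene. Friction and masses are not known exactly. Their poses are not given: they have to be found in the camera images.
- carton: brown cardboard carton, a rigid open tray fixed to the table, 160 mm (its x) by 260 mm (its y) by 60 mm high, walls 4 mm. Origin: centre of its underside; its x axis points away from the robot, its front rim is the -x wall. With the flap shut its flat top is 64 mm above the table and takes all three tins side by side along y.
- flap (a joint): angle of the carton's lid flap, rad: 0 is shut (flap level on the rims, tab inside the front wall), grows as it swings up; starts part open, between 0.7 and 1.15. The crease is stiff: the flap stays at whatever angle it is left. About 1 to 3 N on its outer face near the free edge moves it; it stops by itself at 0.
- flap_hinge (a point): middle of the flap's crease, on the carton's far (+x) top edge, 80 mm along the carton's x axis from its centre and 60 mm above the table; the crease runs along the carton's y. Its axes turn with the flap: x from the free edge towards the crease, z out of the flap's outer face.
- flap_edge (a point): middle of the flap's free edge, on its outer face: 160 mm from the crease towards the robot when shut. The flap is a 160 x 260 mm sheet 4 mm thick whose inner face passes through the crease; a tab 150 mm wide and 22 mm deep hangs from its inner face 10 mm behind the free edge.
- tin_1: one of three identical closed tins: rigid upright steel cylinder with a paper band, diameter 58 mm, height 85 mm. One is full (under 0.65 kg), the other two nearly empty (each under half its weight); nothing else differs. They start on the table, 80 mm or more between centres, which one where is drawn anew. Origin: centre of its underside, z along the tin.
- tin_2: one of three identical closed tins: rigid upright steel cylinder with a paper band, diameter 58 mm, height 85 mm. One is full (under 0.65 kg), the other two nearly empty (each under half its weight); nothing else differs. They start on the table, 80 mm or more between centres, which one where is drawn anew. Origin: centre of its underside, z along the tin.
- tin_3: one of three identical closed tins: rigid upright steel cylinder with a paper band, diameter 58 mm, height 85 mm. One is full (under 0.65 kg), the other two nearly empty (each under half its weight); nothing else differs. They start on the table, 80 mm or more between centres, which one where is drawn anew. Origin: centre of its underside, z along the tin.
- brush_pot: bystander: white plastic pot with an orange band and a blue brush standing in it, 88 mm wide, 80 mm high, about 205 mm with the brush. Origin: centre of its underside.
- plates: bystander: stack of two grey clay plates, 140 mm wide, 34 mm high. Origin: centre of its underside.
- spatula: bystander: wooden spatula lying on the table at the robot's right, beside the tins, about 250 mm long.

How it is judged:
By the outcome, as a careful person would: the job done as asked, in the order asked, and still so for the second after the job is handed in, while the arm keeps its last pose, push and grip.
It also fails if it takes over 72 s, if anything falls off the work surface, if the arm or the gripper's body presses on something with over 40 N, if the wrist force passes 120 N, or if a joint passes its speed limit or range.

## Robot

A 6-joint arm with a two-finger parallel gripper is mounted at the origin on the work surface. World frame = base frame: x ahead of the robot, y to its left, z up, the work surface at z = 0. Lengths are in mm, angles in degrees, forces in N, time in s.
With the tool pointing down it reaches from about 350 to 875 mm from the base axis. Payload 15.5 kg.
Tool frame: the origin (TCP) lies at the very end of the fingers, on their centre line; the grasp point (between the pads) lies 19 mm behind it; z points along the fingers, y is the line along which they close (so a half turn about z gives the same grasp; the last joint's range is limited). The gripper opens to 85 mm and grips with 20 to 120 N. Pads are 22 mm wide; open, the fingers measure 114 mm over their backs; the gripper's body (76 mm by 85 mm) begins 54 mm behind the grasp point. The pads swing forward as they close: fully open they stand 13 mm farther back than shut.
Start: joints at [71.476, 28.281, 77.091, -0, 74.628, -5.472], TCP at [141.142, 608.856, 231.277] pointing down, gripper open.
Joint ranges: [-166.48, 166.48], [-47.26, 123.95], [12.59, 153.08], [-70.14, 250.14], [6.76, 159.57], [-176.63, 176.63]. Speed limits (degrees/s): [108.29, 108.29, 147.25, 172.46, 172.46, 172.46].

## Interface

Orientations are given as [roll, pitch, yaw] about the fixed x, y, z axes, in that order (R = Rz(yaw) Ry(pitch) Rx(roll)).
In Python, from station import bot gives the robot as it stands.
- The arm moves only by the tool send_rows, never from a script. Its argument "series" is a list that holds one entry, the list of rows, each a list of 5 numbers: the opening, from -1 (shut) to 1 (fully open), then the shift along the tool's x, y, z in units of 30 mm (1.0 is 30 mm), then the turn about the tool's z in units of 5 degrees (1.0 is 5 degrees). In form: [[[claw, tx, ty, tz, roll], ...]]. A call has 1 to 8 rows; each row shifts and turns the commanded pose from where the row before left it, along the tool's axes as they then stand; what a row does not reach is not made up. A row lasts 1/10 s, in which the tool goes at most 50 mm and 8.59 degrees, less where a joint would pass 70% of its speed; a pose out of reach is approached as far as the arm can. A call is refused whole if a number of a shift passes 1 or a number of a turn 1, either way. A call with a gripper value outside its range is refused whole. The fingers move at their own pace and stop on an object; "newtons" is the grip in N (left out, the last holds). Time passes only in rows, so rows that do not move let the fingers close. It gives the time, the measured TCP pose, the force, the opening and the grip force at its end, in the units of the state.
- bot.observe(): the state, without advancing time (a new reading comes with each control period).
- bot.capture(name): name is "scene" or "top"; returns the picture (400x640x3 uint8, red, green, blue); there is no depth.
- bot.calibration(name): a dict with "fx", "fy", "cx", "cy" (pixels), "rvec" (rotation vector, rad) and "tvec" (3), from world to camera coordinates, as OpenCV has them. Camera axes: x right, y down, z forward; pixel columns grow to the right and rows downward; lengths in mm; the calibration is good to about 2 mm. A picture is of the moment at which its call begins. calibration takes no time and is no camera call.
- bot.close_job(): hands the job in; it is judged then, once.
The state is a dict: "t": time; "joint_positions": joint angles; "joint_vel": joint speeds; "effort": joint torques, N m; "tool_pos": TCP position; "tool_rot": TCP orientation; "ft_force": force on the tool from outside, world axes, zero at the start; "moment": the same for the moment, N m; "width": finger opening in mm; "finger_force": force on a finger pad.
Only numpy, scipy, OpenCV 4.12 (cv2) and the standard library are available. Lean on these libraries where they do the work, as an engineer would, in place of code of your own. Each camera call takes 0.05 s, during which the arm holds its last target. There are 200 camera calls.

## Working session

There is one attempt and no reset: what is moved stays moved. The work goes in short steps, Python scripts to look and compute and a tool call to move; the robot and the scene stay as the last step left them, time stands still between calls to the robot, and variables do not carry over. Pictures are saved under pics/ and viewed, at most 10 in all, crops included, and the job is handed in when it is done.

Besides the shell and the picture viewer there is one more tool, called as name([rows], argument=value, ...), one row to a line, values as JSON. send_rows: Moves the arm, as the interface text tells. Its arguments: {"type":"object","properties":{"series":{"type":"array","items":{"type":"array","items":{"type":"array","items":{"type":"number"}}}},"newtons":{"type":"number"}},"required":["series"]}

```bash
mkdir -p pics; cat > h.py <<'E'
import numpy as np, cv2
from station import bot
def cam(n):
    c=bot.calibration(n); K=np.array([[c['fx'],0,c['cx']],[0,c['fy'],c['cy']],[0,0,1.]])
    R=cv2.Rodrigues(np.array(c['rvec'],float))[0]; t=np.array(c['tvec'],float).ravel(); return K,R,t
def ray(n,uv):
    K,R,t=cam(n); d=R.T@np.linalg.inv(K)@np.array([uv[0],uv[1],1.]); return -R.T@t,d
def onz(n,uv,z):
    o,d=ray(n,uv); return o+d*(z-o[2])/d[2]
def proj(n,p):
    K,R,t=cam(n); q=K@(R@np.array(p,float)+t); return q[:2]/q[2]
def tri(uva,uvb,a='scene',b='top'):
    o1,d1=ray(a,uva);o2,d2=ray(b,uvb); s=np.linalg.lstsq(np.c_[d1,-d2],o2-o1,rcond=None)[0]
    p,q=o1+s[0]*d1,o2+s[1]*d2; return (p+q)/2,np.linalg.norm(p-q)
def shot(n,f):
    im=bot.capture(n); cv2.imwrite('pics/'+f,cv2.cvtColor(im,cv2.COLOR_RGB2BGR)); return im
E
python3 - <<'E'
from h import *
for n in('scene','top'):
    shot(n,n+'0.png'); K,R,t=cam(n); print(n,K[0,0],-R.T@t,R[2])
print(bot.observe())
E
```

```text
scene 364.2204320911016 [1146.78813786 -192.64424636  874.83180044] [-0.54600489  0.05781676 -0.83578459]
top 393.9653550610509 [ 438.3524683  -146.0375589   911.03411881] [ 0.17773418  0.00484077 -0.98406663]
{'t': 0.1, 'joint_positions': array([ 7.14772894e+01,  2.83127518e+01,  7.71249206e+01, -2.23592158e-06,
        7.46268738e+01, -5.47236233e+00]), 'joint_vel': array([ 0.07338901, -0.10776005, -0.09788485,  0.07702239, -0.11177624,
        0.02554691]), 'effort': array([ 2.13905012e-03, -8.83584523e+01, -3.84559071e+01, -4.21581381e-04,
        5.42018301e-03,  1.28076258e-04]), 'tool_pos': array([141.02826671, 608.54432962, 230.73645526]), 'tool_rot': array([-1.79935748e+02, -6.15334249e-03,  1.66949649e+02]), 'ft_force': array([ 0.88337623, -0.69930457, -0.63413178]), 'moment': array([-0.03819457,  0.03782351,  0.02900566]), 'finger_force': 0.0, 'width': 85.30234651901678}
```

View pics/scene0.png

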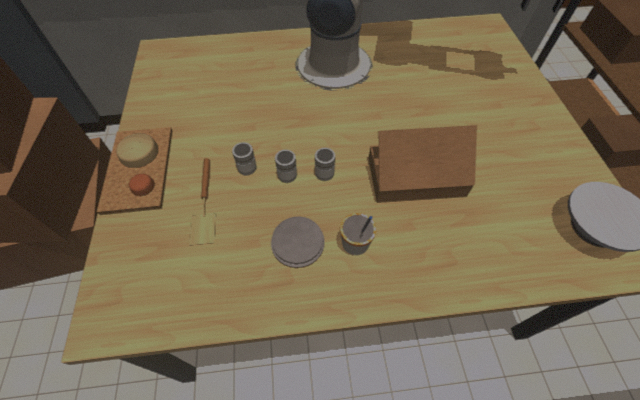

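View pics/top0.png

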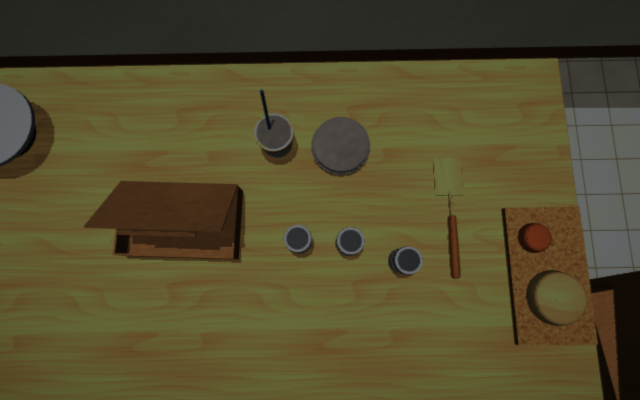

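The scene view shows tins at about (244,153), (286,160) and (325,158), with the carton flap at (378–476, 128–195). In the top view the lids are at (298,239), (351,242) and (407,261). The flap corners there are at (86,227), (122,182), (238,186) and (222,231), and the front rim runs from (116,254) to (240,259).

```bash
cat > m.py <<'E'
from h import *
def lids(n,guess,r):
    g=cv2.cvtColor(cv2.imread('pics/'+n+'0.png'),cv2.COLOR_BGR2HSV); out=[]
    for u,v in guess:
        w=g[v-r:v+r+1,u-r:u+r+1]; m=(w[...,1]<90).astype(np.uint8)
        k,l,s,c=cv2.connectedComponentsWithStats(m); i=1+np.argmax(s[1:,4])
        out.append((s[i],c[i]+[u-r,v-r]))
    return out
a=lids('scene',[(325,158),(286,160),(244,153)],18); b=lids('top',[(298,239),(351,242),(407,261)],22)
for x,y in zip(a,b): print(x,y)
E
python3 - <<'E'
exec(open('m.py').read())
a=cv2.imread('pics/scene0.png')[120:205,360:485];b=cv2.imread('pics/top0.png')[170:270,75:255]
c=cv2.imread('pics/scene0.png')[135:190,225:345]; d=cv2.imread('pics/top0.png')[215:285,275:430]
R=lambda x,w,h:cv2.convertScaleAbs(cv2.resize(x,(w,h),interpolation=cv2.INTER_CUBIC),alpha=1.8)
im=np.zeros((600,800,3),np.uint8)
A=R(a,500,340);im[:340,:400]=A[:, 50:450]
im[:340,:400]=R(a,400,272*1)[0:272].__class__((340,400,3),np.uint8) if 0 else im[:340,:400]
im[:]=0
im[:272,:400]=R(a,400,272); im[:222,400:]=R(b,400,222); im[300:483,:400]=R(c,400,183); im[300:480,400:]=R(d,400,180)
cv2.imwrite('pics/crop0.png',im)
E
```

```text
(array([  7,   7,  22,  30, 582], dtype=int32), array([324.52405498, 162.02061856])) (array([  8,   8,  28,  29, 645], dtype=int32), array([297.52093023, 238.5503876 ]))
(array([  6,   7,  31,  30, 599], dtype=int32), array([285.96160267, 164.21702838])) (array([  7,   7,  29,  29, 666], dtype=int32), array([349.75975976, 240.89339339]))
(array([  6,   6,  25,  31, 596], dtype=int32), array([243.90604027, 156.66610738])) (array([  4,   7,  34,  29, 786], dtype=int32), array([405.64503817, 260.1692112 ]))
```

View pics/crop0.png

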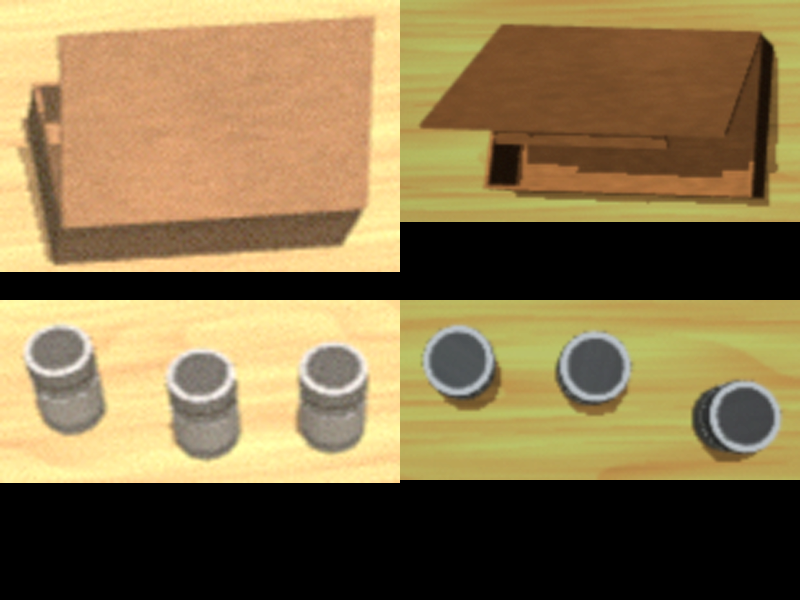

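The enlarged crop confirms the lid rims and all four outer-face corners of the flap in both views. Next I'll triangulate them.

```bash
python3 - <<'E'
from h import *
S=lambda x,y:(360+x/3.2,120+y/3.2); T=lambda x,y:(75+(x-400)/2.222,170+y/2.222)
C=lambda x,y:(225+x/3.333,135+(y-300)/3.333); D=lambda x,y:(275+(x-400)/2.58,215+(y-300)/2.58)
for k,a,b in [('t_left(+y)',C(332,370),D(459,361)),('t_mid',C(201,376),D(594,367)),('t_right',C(58,352),D(744,416)),
 ('free +y',S(374,16),T(421,127)),('free -y',S(60,37),T(726,137)),('crease +y',S(367,206),T(503,25)),('crease -y',S(62,227),T(761,33))]:
    p,e=tri(a,b); print(k,p.round(1),round(e,1))
print('front rim z60', onz('top',T(487,187),60).round(), onz('top',T(768,199),60).round())
print('far bottom z0', onz('scene',S(342,244),0).round(), onz('scene',S(56,263),0).round())
print('pot',onz('top',(274,128),80).round(),'plates',onz('top',(341,145),34).round(),'spat',onz('top',(454,217),10).round(), onz('top',(454,277),10).round())
E
```

```text
t_left(+y) [501.  -99.7  77.9] 2.2
t_mid [ 494.5 -209.9   78.5] 2.1
t_right [ 453.3 -329.6   78.5] 2.6
free +y [521.8 299.6 171.1] 3.2
free -y [509.7  40.1 167.6] 3.5
crease +y [635.2 292.7  61. ] 3.3
crease -y [623.3  33.9  58.5] 1.2
front rim z60 [475. 295.  60.] [460.  23.  60.]
far bottom z0 [634. 295.   0.] [623.  38.   0.]
pot [746. -49.  80.] plates [ 719. -200.   34.] spat [ 550. -456.   10.] [ 415. -446.   10.]
```

Tins measured at (501,-100), (494,-210) and (453,-330). The carton's yaw is about -2.6°, its crease midpoint is at (629,163), and the flap is open about 0.8 rad. I'll move to just above the flap edge with the fingers shut.

send_rows([
  [[-1,0,0,0,-1],[-1,0,0,0,-1],[-1,0,0,0,-0.6],[-1,-0.87,-0.98,0,0],[-1,-0.87,-0.98,0,0],[-1,-0.87,-0.98,0,0],[-1,-0.87,-0.98,0,0],[-1,-0.87,-0.98,0,0]],
], newtons=30)

```text
t: 0.9
tool_pos: [272.2, 460.3, 231.1]
tool_rot: [-180.0, -0.0, 180.0]
ft_force: [0.3, 0.4, 0.3]
width: -0.3
finger_force: 0.0
```

send_rows([
  [[-1,-0.87,-0.98,0,0],[-1,-0.87,-0.98,0,0],[-1,-0.87,-0.98,0,0],[-1,-0.87,-0.98,0,0],[-1,-0.87,-0.98,0,0],[-1,-0.87,-0.98,0,0],[-1,-0.87,-0.98,0,0],[-1,-0.87,-0.98,0,0]],
])

```text
t: 1.7
tool_pos: [480.8, 224.9, 231.1]
tool_rot: [-180.0, -0.0, 179.9]
ft_force: [1.1, 0.6, 0.2]
width: 0.3
finger_force: 0.0
```

send_rows([
  [[-1,-0.87,-0.98,0,0],[-1,-0.87,-0.98,0,0],[-1,0,0,0.3,0],[-1,0,0,0.3,0],[-1,0,0,0,0]],
])

```text
t: 2.2
tool_pos: [530.9, 167.8, 211.8]
tool_rot: [-180.0, -0.2, 180.0]
ft_force: [-0.1, -0.2, 0.3]
width: -0.3
finger_force: 0.0
```

send_rows([
  [[-1,0,0,0.75,0],[-1,0,0,0.75,0],[-1,0.29,0,0.35,0],[-1,0.29,0,0.35,0],[-1,0.23,0,0.39,0],[-1,0.23,0,0.39,0],[-1,0.13,0,0.44,0],[-1,0.13,0,0.44,0]],
])

```text
t: 3.0
tool_pos: [492.4, 168.5, 97.3]
tool_rot: [180.0, 0.0, -180.0]
ft_force: [0.0, 0.8, 1.0]
width: 0.2
finger_force: 0.3
```

send_rows([
  [[-1,0.05,0,0.4,0],[-1,0.05,0,0.3,0],[-1,0,0,0.1,0],[-1,0,0,0,0]],
])

```text
t: 3.4
tool_pos: [490.0, 167.9, 73.4]
tool_rot: [-180.0, -0.0, 180.0]
ft_force: [-0.1, -0.3, 0.4]
width: 0.3
finger_force: 0.0
```

send_rows([
  [[-1,0,0,0.15,0],[-1,0,0,0.1,0],[-1,0,0,0.05,0],[-1,0,0,0,0]],
])

```text
t: 3.8
tool_pos: [490.2, 167.5, 64.3]
tool_rot: [-180.0, -0.0, 179.9]
ft_force: [0.2, -0.4, 0.8]
width: -0.4
finger_force: 0.0
```

send_rows([
  [[-1,0,0,0.05,0],[-1,0,0,0.05,0],[-1,0,0,0,0]],
])

```text
t: 4.1
tool_pos: [490.4, 167.6, 63.3]
tool_rot: [180.0, 0.1, 180.0]
ft_force: [-10.3, -2.6, 43.8]
width: -0.1
finger_force: 21.5
```

```bash
python3 - <<'E'
from h import *
s=bot.observe(); print(s['ft_force'],s['tool_pos'])
a=shot('top','t1.png'); 
a=cv2.imread('pics/t1.png')[170:270,75:255]; cv2.imwrite('pics/crop1.png',cv2.convertScaleAbs(cv2.resize(a,(720,400),interpolation=cv2.INTER_CUBIC),alpha=1.8))
E
```

```text
[-10.31700627  -2.63401417  43.77958367] [490.40959217 167.56586924  63.2770415 ]
```

View pics/crop1.png

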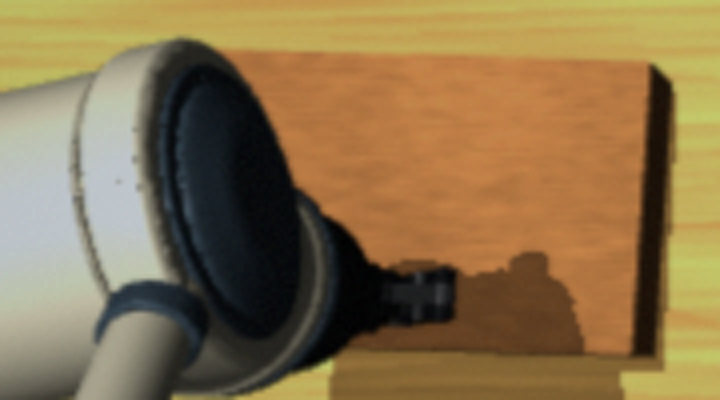

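The flap is shut level: its top edges sit flush along the carton, and the 44 N contact is the hard stop. Next I'll go to the left tin.

send_rows([
  [[-1,0,0,-0.9,0],[-1,0,0,-0.9,0],[1,0,-0.9,-0.8,0],[1,-0.07,-0.97,0,0],[1,-0.07,-0.97,0,0],[1,-0.07,-0.97,0,0],[1,-0.07,-0.97,0,0],[1,-0.07,-0.97,0,0]],
])

```text
t: 4.95
tool_pos: [500.6, -6.2, 139.6]
tool_rot: [-180.0, 0.0, 179.9]
ft_force: [0.7, 1.2, 1.0]
width: 84.7
finger_force: 0.0
```

send_rows([
  [[1,0,-0.97,0,0],[1,0,-0.97,0,0],[1,0,-0.97,0,0],[1,0,-0.25,0,0],[1,0,0,0,0]],
])

```text
t: 5.45
tool_pos: [500.5, -100.6, 139.5]
tool_rot: [-180.0, 0.0, 179.8]
ft_force: [-0.3, 0.3, -0.3]
width: 85.3
finger_force: 0.0
```

send_rows([
  [[1,0,0,0.9,0],[1,0,0,0.6,0],[1,0,0,0.5,0],[1,0,0,0.7,0],[1,0,0,0.75,0],[1,0,0,0,0]],
])

```text
t: 6.05
tool_pos: [499.2, -98.2, 34.1]
tool_rot: [179.9, -0.2, -180.0]
ft_force: [0.4, 0.3, -0.4]
width: 85.7
finger_force: 0.0
```

send_rows([
  [[-0.1,0,0,0,0],[-0.3,0,0,0,0],[-0.5,0,0,0,0],[-1,0,0,0,0],[-1,0,0,0,0],[-1,0,0,0,0]],
], newtons=40)

```text
t: 6.65
tool_pos: [501.0, -99.6, 37.1]
tool_rot: [-180.0, 0.1, 179.9]
ft_force: [-1.0, 4.6, 9.9]
width: 57.3
finger_force: 42.7
```

send_rows([
  [[-1,0,0,-0.3,0],[-1,0,0,-0.7,0],[-1,0,0,-0.4,0],[-1,0,0,-0.1,0],[-1,0,0,0,0],[-1,0,0,0,0],[-1,0,0,0,0]],
])

```text
t: 7.35
tool_pos: [500.1, -99.7, 80.4]
tool_rot: [180.0, -0.1, 179.9]
ft_force: [-0.3, -0.8, -1.3]
width: 57.1
finger_force: 43.1
```

First reading is about -1.3 N, so this tin seems light. I'll repeat the reading and set it back, since I'm hefting all three before placing any.

```bash
python3 - <<'E'
from h import *
f=[]
for i in range(8): bot.capture('top'); f.append(bot.observe()['ft_force'][2])
print(np.mean(f),np.std(f))
E
```

```text
-1.3202116256574956 0.3669646562507161
```

send_rows([
  [[-1,0,0,0.6,0],[-1,0,0,0.5,0],[-1,0,0,0.25,0],[-1,0,0,0.12,0],[-1,0,0,0,0],[0,0,0,0,0],[1,0,0,0,0],[1,0,0,0,0]],
])

```text
t: 8.55
tool_pos: [500.7, -99.9, 37.1]
tool_rot: [-180.0, 0.0, 179.9]
ft_force: [0.0, 0.0, 0.6]
width: 83.3
finger_force: 0.0
```

send_rows([
  [[1,0,0,-0.7,0],[1,0,0,-0.95,0],[1,0,0,-0.95,0],[1,0.05,-0.5,-0.85,0],[1,0.05,-0.95,0,0],[1,0.05,-0.95,0,0],[1,0.05,-0.95,0,0],[1,0,-0.32,0,0]],
])

```text
t: 9.35
tool_pos: [494.4, -212.2, 140.6]
tool_rot: [-180.0, 0.0, 179.9]
ft_force: [0.3, 0.7, 0.1]
width: 85.1
finger_force: 0.0
```

send_rows([
  [[1,0,0,0,0],[1,0,0,0.9,0],[1,0,0,0.6,0],[1,0,0,0.5,0],[1,0,0,0.7,0],[1,0,0,0.75,0],[1,0,0,0,0],[0,0,0,0,0]],
])

```text
t: 10.15
tool_pos: [494.3, -209.0, 37.1]
tool_rot: [180.0, -0.0, 180.0]
ft_force: [-0.2, -0.2, -0.1]
width: 73.3
finger_force: 0.0
```

send_rows([
  [[-0.4,0,0,0,0],[-1,0,0,0,0],[-1,0,0,0,0],[-1,0,0,0,0],[-1,0,0,-0.3,0],[-1,0,0,-0.7,0],[-1,0,0,-0.5,0],[-1,0,0,0,0]],
], newtons=40)

```text
t: 10.95
tool_pos: [495.4, -210.4, 84.2]
tool_rot: [-179.9, 0.2, 179.9]
ft_force: [-0.1, -0.4, -5.6]
width: 57.0
finger_force: 44.6
```

```bash
python3 - <<'E'
from h import *
f=[]
for i in range(12): bot.capture('top'); f.append(bot.observe()['ft_force'][2])
f=f[4:];print(np.mean(f),np.std(f),bot.observe()['tool_pos'],bot.observe()['width'],bot.observe()['joint_positions'])
E
```

```text
-4.624184136145681 0.42335005082271115 [ 494.33623165 -209.82293938   81.67722703] 57.22102838527903 [-2.93706914e+01  3.26840110e+01  9.85204399e+01 -4.83808856e-04
  4.88146070e+01 -1.19319824e+02]
```

The middle tin reads -4.6 N, so it's the heavy one. I'll set it back and heft the third.

send_rows([
  [[-1,0,0,0.6,0],[-1,0,0,0.5,0],[-1,0,0,0.25,0],[-1,0,0,0.13,0],[-1,0,0,0,0],[0,0,0,0,0],[1,0,0,0,0],[1,0,0,0,0]],
])

```text
t: 12.35
tool_pos: [494.8, -210.0, 37.8]
tool_rot: [-180.0, 0.0, 179.9]
ft_force: [0.2, 0.1, -0.3]
width: 83.0
finger_force: 0.0
```

send_rows([
  [[1,0,0,-0.7,0],[1,0,0,-0.95,0],[1,0,0,-0.95,0],[1,0.2,-0.5,-0.85,0],[1,0.4,-0.95,0,0],[1,0.4,-0.95,0,0],[1,0.37,-0.95,0,0],[1,0,-0.65,0,0]],
])

```text
t: 13.15
tool_pos: [452.2, -331.5, 141.3]
tool_rot: [-180.0, 0.0, 179.9]
ft_force: [0.3, -0.1, -0.9]
width: 85.4
finger_force: 0.0
```

send_rows([
  [[1,0,0,0,0],[1,0,0,0.9,0],[1,0,0,0.6,0],[1,0,0,0.5,0],[1,0,0,0.7,0],[1,0,0,0.75,0],[1,0,0,0,0],[0,0,0,0,0]],
])

```text
t: 13.95
tool_pos: [453.5, -329.4, 37.7]
tool_rot: [180.0, -0.0, 180.0]
ft_force: [0.1, -0.5, 0.2]
width: 73.4
finger_force: 0.0
```

send_rows([
  [[-0.4,0,0,0,0],[-1,0,0,0,0],[-1,0,0,0,0],[-1,0,0,0,0],[-1,0,0,-0.3,0],[-1,0,0,-0.7,0],[-1,0,0,-0.5,0],[-1,0,0,0,0]],
], newtons=40)

```text
t: 14.75
tool_pos: [454.2, -330.7, 85.0]
tool_rot: [-179.8, 0.2, 179.9]
ft_force: [0.4, -0.2, -2.2]
width: 57.4
finger_force: 43.1
```

```bash
python3 - <<'E'
from h import *
f=[]
for i in range(12): bot.capture('top'); f.append(bot.observe()['ft_force'][2])
f=f[4:];s=bot.observe();print(np.mean(f),np.std(f),s['tool_pos'],s['width'],s['joint_positions'])
E
```

```text
-1.3951113275701679 0.6507019772475585 [ 453.13103218 -329.77333496   82.28802339] 56.91132558292747 [-4.21505948e+01  3.39685384e+01  9.51409651e+01 -1.41340921e-04
  5.09086222e+01 -1.32096834e+02]
```

Tin 3 is also light (-1.4 N), so the middle tin is the heaviest. I'll carry tin 3 to the carton.

send_rows([
  [[-1,0,0,-0.7,0],[-1,0,0,-0.9,0],[-1,0,0,-0.9,0],[-1,0,0.4,-0.1,0],[-1,-0.17,0.98,0,0],[-1,-0.17,0.98,0,0],[-1,-0.17,0.98,0,0],[-1,-0.17,0.98,0,0]],
])

```text
t: 16.15
tool_pos: [473.3, -198.6, 159.9]
tool_rot: [180.0, -0.0, 179.9]
ft_force: [0.0, -0.4, -1.4]
width: 57.4
finger_force: 43.3
```

send_rows([
  [[-1,-0.17,0.98,0,0],[-1,-0.17,0.98,0,0],[-1,-0.17,0.98,0,0],[-1,-0.17,0.98,0,0],[-1,-0.17,0.98,0,0],[-1,-0.17,0.98,0,0],[-1,-0.17,0.98,0,0],[-1,-0.17,0.98,0,0]],
])

```text
t: 16.95
tool_pos: [514.1, 36.5, 159.8]
tool_rot: [180.0, -0.1, 180.0]
ft_force: [0.7, 0.6, -1.4]
width: 56.9
finger_force: 43.3
```

send_rows([
  [[-1,-0.17,0.98,0,0],[-1,-0.17,0.98,0,0],[-1,-0.17,0.98,0,0],[-1,-0.17,0.98,0,0],[-1,-0.2,0.98,0,0],[-1,-0.2,0.98,0,0],[-1,0,0.4,0,0],[-1,0,0,0,0]],
])

```text
t: 17.75
tool_pos: [546.5, 224.7, 159.7]
tool_rot: [-180.0, -0.1, -179.9]
ft_force: [0.8, -0.8, -1.7]
width: 57.0
finger_force: 43.4
```

send_rows([
  [[-1,-0.1,0,0.6,0],[-1,0,0,0.7,0],[-1,0,0,0.35,0],[-1,0,0,0.15,0],[-1,0,0,0.08,0],[-1,0,0,0,0]],
])

```text
t: 18.35
tool_pos: [550.4, 223.1, 104.4]
tool_rot: [180.0, 0.0, 179.9]
ft_force: [0.6, 0.7, -0.7]
width: 57.3
finger_force: 43.4
```

send_rows([
  [[-1,0,0,0.04,0],[-1,0,0,0,0],[-1,0,0,0,0]],
])

```text
t: 18.65
tool_pos: [550.5, 223.4, 103.2]
tool_rot: [180.0, 0.0, 180.0]
ft_force: [0.9, 0.1, -1.2]
width: 57.2
finger_force: 43.4
```

send_rows([
  [[-1,0,0,0.04,0],[-1,0,0,0,0],[-1,0,0,0,0]],
])

```text
t: 18.95
tool_pos: [550.6, 223.4, 102.6]
tool_rot: [180.0, 0.1, 180.0]
ft_force: [-2.8, -0.2, 12.8]
width: 57.4
finger_force: 44.6
```

Contact is made, so I'll release, rise and return for tin 1.

send_rows([
  [[-0.1,0,0,0,0],[0.4,0,0,0,0],[1,0,0,0,0],[1,0,0,0,0],[1,0,0,-0.5,0],[1,0,0,-0.9,0],[1,0,0,-0.9,0],[1,0.1,-0.4,0,0]],
])

```text
t: 19.75
tool_pos: [549.3, 212.5, 173.9]
tool_rot: [179.9, 0.3, -180.0]
ft_force: [-0.1, -0.2, -0.3]
width: 85.3
finger_force: 0.0
```

send_rows([
  [[1,0.15,-0.98,0,0],[1,0.15,-0.98,0,0],[1,0.15,-0.98,0,0],[1,0.15,-0.98,0,0],[1,0.15,-0.98,0,0],[1,0.15,-0.98,0,0],[1,0.15,-0.98,0,0],[1,0.15,-0.98,0,0]],
])

```text
t: 20.55
tool_pos: [510.4, -25.2, 170.3]
tool_rot: [180.0, -0.0, 179.9]
ft_force: [-0.1, -0.1, 0.0]
width: 85.3
finger_force: 0.0
```

send_rows([
  [[1,0.15,-0.98,0,0],[1,0.1,-0.98,0.5,0],[1,0.1,-0.6,0.5,0],[1,0,0,0,0]],
])

```text
t: 20.95
tool_pos: [499.0, -102.4, 138.8]
tool_rot: [180.0, -0.2, 179.8]
ft_force: [0.1, 0.2, 0.3]
width: 85.6
finger_force: 0.0
```

send_rows([
  [[1,0,0,0.9,0],[1,0,0,0.6,0],[1,0,0,0.5,0],[1,0,0,0.7,0],[1,0,0,0.7,0],[1,0,0,0,0],[0,0,0,0,0],[-0.4,0,0,0,0]],
])

```text
t: 21.75
tool_pos: [501.0, -100.6, 39.7]
tool_rot: [-180.0, 0.1, 180.0]
ft_force: [0.6, 0.7, 1.7]
width: 58.9
finger_force: 1.1
```

send_rows([
  [[-1,0,0,0,0],[-1,0,0,0,0],[-1,0,0,0,0],[-1,0,0,-0.4,0],[-1,0,0,-0.9,0],[-1,0,0,-0.9,0],[-1,0,0,-0.9,0],[-1,0,0,-0.9,0]],
], newtons=40)

```text
t: 22.55
tool_pos: [500.4, -100.6, 161.0]
tool_rot: [-180.0, 0.1, 179.9]
ft_force: [0.4, -0.6, -1.9]
width: 56.9
finger_force: 43.1
```

send_rows([
  [[-1,-0.19,0.91,0,0],[-1,-0.19,0.91,0,0],[-1,-0.19,0.91,0,0],[-1,-0.19,0.91,0,0],[-1,-0.19,0.91,0,0],[-1,-0.19,0.91,0,0],[-1,-0.19,0.91,0,0],[-1,-0.19,0.91,0,0]],
])

```text
t: 23.35
tool_pos: [546.4, 118.9, 160.0]
tool_rot: [180.0, 0.1, 180.0]
ft_force: [0.3, -1.2, -1.8]
width: 57.3
finger_force: 43.1
```

send_rows([
  [[-1,0,0,0,0],[-1,0,0,0.6,0],[-1,0,0,0.65,0],[-1,0,0,0.3,0],[-1,0,0,0.15,0],[-1,0,0,0.05,0],[-1,0,0,0,0],[-1,0,0,0,0]],
])

```text
t: 24.15
tool_pos: [546.7, 117.7, 106.8]
tool_rot: [180.0, 0.1, 179.9]
ft_force: [0.3, 0.8, -1.2]
width: 57.1
finger_force: 43.3
```

send_rows([
  [[-1,0,0,0.05,0],[-1,0,0,0,0],[-1,0,0,0,0]],
])

```text
t: 24.45
tool_pos: [546.3, 117.7, 104.8]
tool_rot: [180.0, 0.0, 179.9]
ft_force: [-0.3, -0.2, -1.7]
width: 57.1
finger_force: 43.3
```

send_rows([
  [[-1,0,0,0.04,0],[-1,0,0,0,0],[-1,0,0,0,0]],
])

```text
t: 24.75
tool_pos: [546.4, 117.7, 103.8]
tool_rot: [180.0, 0.0, 179.9]
ft_force: [-1.4, 0.1, 7.0]
width: 57.6
finger_force: 44.0
```

send_rows([
  [[-0.1,0,0,0,0],[0.4,0,0,0,0],[1,0,0,0,0],[1,0,0,0,0],[1,0,0,-0.5,0],[1,0,0,-0.9,0],[1,0,0,-0.9,0],[1,0.15,-0.4,0,0]],
])

```text
t: 25.55
tool_pos: [543.9, 106.5, 175.5]
tool_rot: [180.0, 0.3, -180.0]
ft_force: [0.5, -0.2, -1.1]
width: 85.3
finger_force: 0.0
```

send_rows([
  [[1,0.15,-0.98,0,0],[1,0.15,-0.98,0,0],[1,0.15,-0.98,0,0],[1,0.15,-0.98,0,0],[1,0.15,-0.98,0,0],[1,0.15,-0.98,0,0],[1,0.15,-0.98,0,0],[1,0.15,-0.98,0,0]],
])

```text
t: 26.35
tool_pos: [504.8, -130.8, 171.9]
tool_rot: [180.0, -0.0, 179.9]
ft_force: [0.5, -0.7, 0.4]
width: 85.4
finger_force: 0.0
```

send_rows([
  [[1,0.15,-0.98,0,0],[1,0.1,-0.98,0.5,0],[1,0.1,-0.73,0.5,0],[1,0,0,0,0],[1,0,0,0,0]],
])

```text
t: 26.85
tool_pos: [494.3, -210.2, 141.8]
tool_rot: [180.0, -0.1, 179.9]
ft_force: [0.5, 0.6, 0.9]
width: 85.6
finger_force: 0.0
```

```bash
python3 - <<'E'
from h import *
shot('scene','s2.png'); shot('top','t2.png'); print(bot.observe()['tool_pos'])
a=cv2.imread('pics/s2.png')[90:270,180:500]; b=cv2.imread('pics/t2.png')[90:290,60:440]
im=np.vstack([cv2.resize(a,(560,300)),cv2.resize(b,(560,300))]); cv2.imwrite('pics/c2.png',cv2.convertScaleAbs(im,alpha=1.5))
E
```

```text
[ 494.96864227 -209.59059641  142.60284502]
```

View pics/c2.png

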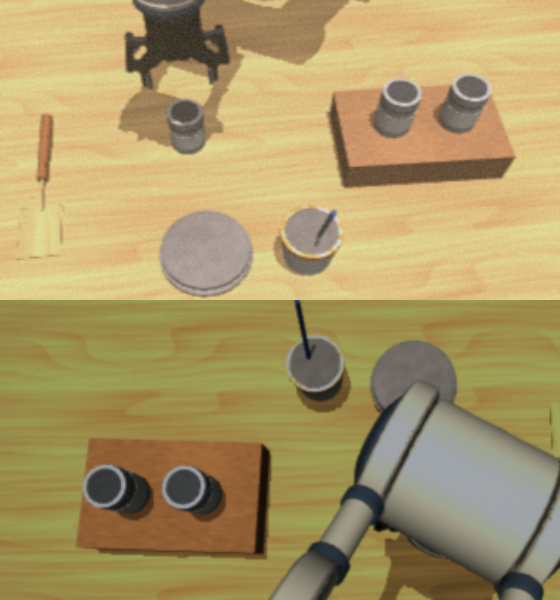

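Both light tins stand upright on the shut carton, and the heavy tin is upright below the gripper at crop (187,125). Now I'll grasp the heavy tin and lift it.

send_rows([
  [[1,0,0,0.9,0],[1,0,0,0.6,0],[1,0,0,0.5,0],[1,0,0,0.7,0],[1,0,0,0.75,0],[1,0,0,0,0],[0,0,0,0,0],[-0.4,0,0,0,0]],
])

```text
t: 27.75
tool_pos: [495.7, -210.2, 40.2]
tool_rot: [-180.0, 0.1, 180.0]
ft_force: [0.8, -0.3, -0.0]
width: 59.2
finger_force: 0.0
```

send_rows([
  [[-1,0,0,0,0],[-1,0,0,0,0],[-1,0,0,0,0],[-1,0,0,-0.3,0],[-1,0,0,-0.8,0],[-1,0,0,-0.8,0],[-1,0,0,-0.8,0],[-1,0,0,-0.8,0]],
], newtons=50)

```text
t: 28.55
tool_pos: [494.8, -210.0, 146.1]
tool_rot: [-180.0, 0.0, 180.0]
ft_force: [0.3, 0.3, -4.9]
width: 57.2
finger_force: 55.0
```

send_rows([
  [[-1,0,0,-0.8,0],[-1,0,0,-0.8,0],[-1,0,0,-0.8,0],[-1,0,0,-0.6,0],[-1,0,0,-0.3,0],[-1,0,0,-0.1,0],[-1,0,0,0,0],[-1,0,0,0,0]],
])

```text
t: 29.35
tool_pos: [494.5, -209.9, 245.2]
tool_rot: [180.0, -0.1, 179.9]
ft_force: [-0.5, 0.5, -4.9]
width: 57.2
finger_force: 55.0
```

send_rows([
  [[-1,0,0,0,0],[-1,0,0,0,0],[-1,0,0,0,0],[-1,0,0,0,0],[-1,0,0,0,0],[-1,0,0,0,0]],
])

```text
t: 29.95
tool_pos: [495.0, -210.2, 246.0]
tool_rot: [-180.0, 0.0, 179.9]
ft_force: [-0.2, 0.0, -4.7]
width: 56.9
finger_force: 55.0
```

```bash
python3 - <<'E'
from h import *
shot('scene','s3.png'); f=[]
for i in range(8): bot.capture('top'); f.append(bot.observe()['ft_force'][2])
s=bot.observe(); print(np.mean(f),s['tool_pos'],s['width'],s['joint_vel'].round(2))
a=cv2.imread('pics/s3.png')[50:270,180:500]
cv2.imwrite('pics/c3.png',cv2.convertScaleAbs(cv2.resize(a,(800,550)),alpha=1.5))
E
```

```text
-4.8534888567802135 [ 494.97249952 -210.14683867  245.9693635 ] 57.19076740021746 [ 0.1   0.02  0.05 -0.09  0.01 -0.09]
```

View pics/c3.png

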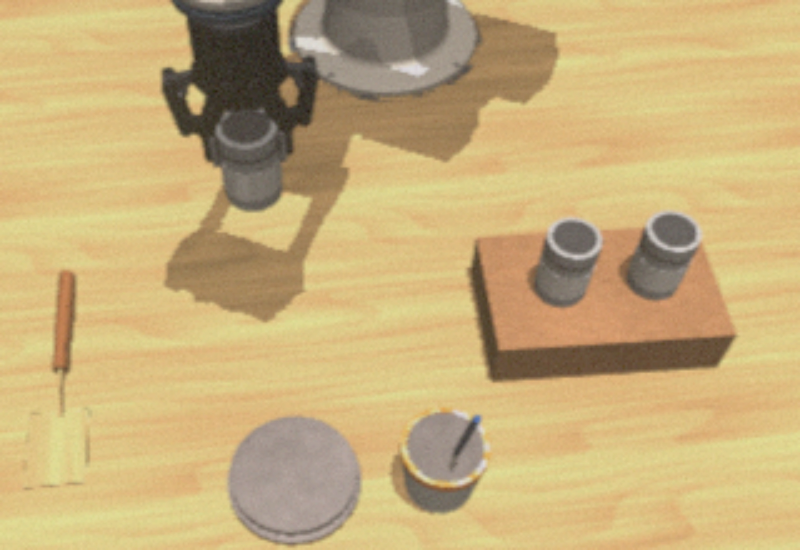

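The heavy tin hangs upright and still in the gripper, with its underside about 206 mm above the table. The two light tins stand on the shut carton and the bystanders are untouched, so I'm handing in.

```bash
python3 -c "
from station import bot
print(bot.close_job())"
```

```text
the job is handed in; nothing more can be done
None
```

I handed the job in at about 30 s: the carton is shut, the two lighter tins stand upright on it, and the heaviest (about 4.8 N, against 1.3–1.4 N for the others) is held upright and still about 20 cm above the table.

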